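# Slide the cutting board out to its grip strip

## Robot

A 7-joint arm with a two-finger parallel gripper is mounted at the origin on a cart in front of the work surface, level with it; the furniture and walls round the work are solid. World frame = base frame: x ahead of the robot, y to its left, z up, the work surface at z = 0. Lengths are in m, angles in rad, forces in N, time in s.
With the tool pointing down it reaches from about 0.35 to 0.9 m from the base axis. Payload 8.1 kg.
Tool frame: the origin (TCP) lies on the centre line of the jaws, within the pads' length; the fingertips stand 19 mm ahead of it and the grasp point (between the pads) is the TCP; z points along the fingers, y is the line along which they close (so a half turn about z gives the same grasp; the last joint's range is limited). The gripper opens to 92 mm and grips with 3 to 60 N. Pads are 19 mm wide; open, the fingers measure 130 mm over their backs; the gripper's body (75 mm by 190 mm) begins 47 mm behind the grasp point.
Start: joints at [1.036, 0.434, 0.025, 1.573, -0.012, 1.134, -0.075], TCP at [0.262, -0.568, 0.246] pointing down, gripper open.
Joint ranges: [-2.62, 2.62], [-0.44, 2.09], [-1.27, 1.32], [0.08, 2.57], [-1.32, 4.46], [0.12, 2], [-2.74, 2.74]. Speed limits (rad/s): [2.22, 2.22, 3.01, 3.01, 3.14, 3.14, 3.14].

## Interface

Orientations are given as a rotation vector (axis times angle).
In Python, from station import robot, optics, workorder gives the robot as it stands.
- The arm moves only by the shell command python3 -m pendant 'ROWS' [OPENING]. ROWS is JSON, a list of rows, each an object with "offset": the shift along the tool's x, y, z in mm, a list of three; "turn": the turn about the tool's z in degrees. A call has 1 to 8 rows; each row shifts and turns the commanded pose from where the row before left it, along the tool's axes as they then stand; what a row does not reach is not made up. A row lasts 1/12 s, in which the tool goes at most 41.7 mm and 7.16 degrees, less where a joint would pass 70% of its speed; a pose out of reach is approached as far as the arm can. A call is refused whole if a number of a shift passes 41.7 or a number of a turn 7.16, either way. A call with a gripper value outside its range is refused whole. OPENING is the finger opening in mm, from 0 to 91.8, set as the call begins (- or left out, the last holds). The fingers move at their own pace and stop on an object; the grip force is fixed at half the most. Time passes only in rows, so rows that do not move let the fingers close. It gives the time, the measured TCP pose, the force and the opening at its end, in the units of the state.
- robot.read_state(): the state, without advancing time (a new reading comes with each control period).
- optics.camera(name): name is "scene" or "top" or "wrist"; returns the picture (384x512x3 uint8, blue, green, red); there is no depth.
- optics.camera_info(name): a dict with "K" (3x3 intrinsics, pixels), "k1" (the pictures are not rectified: a ray, as slopes to the right and down, at radius r is drawn at 1 + k1 r^2 times it, then the intrinsics apply), "rvec" (rotation vector, rad) and "tvec" (3), from world to camera coordinates, as OpenCV has them; the wrist camera has in their place "tool_from_camera" (4x4, takes a point from camera to tool coordinates, whose origin is the TCP and whose axes are the flange's). Camera axes: x right, y down, z forward; pixel columns grow to the right and rows downward; lengths in m; the calibration is good to about 2 mm. A picture is of the moment at which its call begins: read the wrist's pose just before it. camera_info takes no time and is no camera call.
- workorder.finish_job(): hands the job in, once; it reports no verdict.
The state is a dict: "time_s": time; "q": joint angles; "dq": joint speeds; "joint_torque": joint torques, N m; "tool_pos": TCP position; "tcp_rot": TCP orientation; "force": force on the tool from outside, world axes, zero at the start; "torque": the same for the moment, N m; "opening": opening from 0.0 (shut) to 1.0 (fully open).
Only numpy, scipy, OpenCV 4.12 (cv2) and the standard library are available. Lean on these libraries where they do the work, as an engineer would, in place of code of your own. Each camera call takes 0.05 s, during which the arm holds its last target. There are 200 camera calls.

## Task

Slide the thin white cutting board along the wooden butcher's block to your left, until its green grip strip, and no more than the strip, hangs out over the block's left-hand end, square to its edge, so that the next person can take it from below (within a centimetre is good enough). Only push or drag it with the fingers: do not pick it up, keep it flat and do not let it hang over the block's long sides, and leave the tealight, the matchbox and the other things where they are.

Things in the scene. Friction and masses are not known exactly. Their poses are not given: they have to be found in the camera images.
- block_edge (a point): middle of the upper edge of the left-hand end of a fixed butcher's block of light and darker wood strips, 200 mm along x, 320 mm along y, top 40 mm above the worktop. Axes: x along this edge, away from the robot (100 mm either way), y outward over the end, z up. The block's middle is 160 mm back along -y. Beyond the end, 70 mm or more is clear.
- board_line (a point): on the top face of a thin rigid cutting board (100 mm along x, 150 mm along y, 8 mm thick, about 0.2 kg, loose, flat on the block): the middle of the line where its green strip meets the white. The green end (strip with a 50 x 8 mm slot) lies 40 mm along +y, the white end 110 mm along -y, the sides 50 mm along x. z up.
- board: the same board; origin at the centre of its underside, 35 mm along -y from that line; same axes. At the start its green end is 30 to 75 mm short of the block's end and it is up to 0.2 rad askew to the block; at least 70 mm of bare block top lies behind its white end, a straight upright face 8 mm high that can be pushed against.
- tealight: tealight in a metal cup, 38 mm across, 15 mm high, on the block along its far side near the left end; origin at the centre of its underside. To be left alone.
- match_box: small red matchbox, 36 x 53 x 15 mm, flat on the block along its far side near the middle; origin at the centre of its underside. To be left alone.
- mug: white mug with a green band, 83 mm across (117 mm with handle), 94 mm high, on the worktop; origin at the centre of its underside. To be left alone.
- spice_jar: glass spice jar with a red cap, 45 mm across, 106 mm high, on the worktop; origin at the centre of its underside. To be left alone.
- mill: salt shaker with a grey cap, 44 mm across, 90 mm high, on the worktop; origin at the centre of its underside. To be left alone.
There are look-alikes about, which are no part of the job. Of the things shaped like the board, the white one is meant.

How it is judged:
By the outcome, as a careful person would: the job done as asked, in the order asked, and still so for the second after the job is handed in, with the robot touching nothing.
It also fails if it takes over 48 s, if anything falls off the work surface, if the arm or the gripper's body presses on something with over 40 N, if the wrist force passes 120 N, or if a joint passes its speed limit or range.

## Working session

There is one attempt and no reset: what is moved stays moved. The work goes in short steps, Python scripts to look and compute and a shell command to move; the robot and the scene stay as the last step left them, time stands still between calls to the robot, and variables do not carry over. Pictures are saved under pics/ and viewed, on a budget of 10 in all, crops included, one or two more only if the job needs it, and the job is handed in when it is done.

```bash
mkdir -p pics; cat > h.py <<'E'
from station import robot, optics, workorder
import numpy as np, cv2
from scipy.spatial.transform import Rotation as R
def ray(name,px,st=None):
    i=optics.camera_info(name);K=np.array(i["K"]);k1=i["k1"]
    px=np.atleast_2d(np.float64(px)).reshape(-1,1,2)
    u=cv2.undistortPoints(px,K,np.array([k1,0,0,0.]))[:,0]
    d=np.c_[u,np.ones(len(u))]
    if name=="wrist":
        T=np.array(i["tool_from_camera"]);Rt=R.from_rotvec(st["tcp_rot"]).as_matrix()
        return Rt@T[:3,3]+np.array(st["tool_pos"]), d@(Rt@T[:3,:3]).T
    Rm=R.from_rotvec(np.ravel(i["rvec"])).as_matrix()
    return -Rm.T@np.ravel(i["tvec"]), d@Rm
def on(name,px,z,st=None):
    o,d=ray(name,px,st)
    return o+d*((z-o[2])/d[:,2:3])
E
python3 - <<'E'
from h import *
s=robot.read_state();print(s)
for n in("top","scene"):
    i=optics.camera_info(n);print(n,i, ray(n,[[256,192]])[0])
    cv2.imwrite(f"pics/{n}0.png",optics.camera(n))
print(optics.camera_info("wrist"))
E
```

```text
{'time_s': 0.0, 'q': array([ 1.03638933,  0.43520854,  0.02500658,  1.57411974, -0.01160544,
        1.13395921, -0.0750997 ]), 'dq': array([-0.00111536, -0.00080097,  0.00045189,  0.00095996, -0.00066949,
        0.00215411, -0.0001687 ]), 'joint_torque': array([-2.25000469e-03, -6.67863035e+01,  9.83824655e-01, -3.14453673e+01,
       -6.06317958e-02,  4.31804080e-02,  1.49003895e-04]), 'tool_pos': array([ 0.26130379, -0.56722623,  0.24494554]), 'tcp_rot': array([-3.06724926e+00, -6.72550367e-01,  7.48750904e-04]), 'force': array([ 0.17059238, -0.15093574, -0.52602355]), 'torque': array([ 0.02123406, -0.01277431, -0.0379982 ]), 'opening': 1.0002588710230194}
top {'K': array([[355.73926686,   0.        , 261.51759136],
       [  0.        , 355.73926686, 189.41513215],
       [  0.        ,   0.        ,   1.        ]]), 'k1': -0.09935962224724125, 'rvec': array([ 2.1863995 , -2.03169333,  0.20547076]), 'tvec': array([0.02466452, 0.53239817, 1.0219356 ])} [0.31258896 0.04598412 1.10841424]
scene {'K': array([[466.55963409,   0.        , 249.49352183],
       [  0.        , 466.55963409, 186.6984415 ],
       [  0.        ,   0.        ,   1.        ]]), 'k1': -0.1196117959661444, 'rvec': array([ 0.64226245, -2.57014883,  1.20404258]), 'tvec': array([0.48908419, 0.17042049, 1.47735398])} [-0.08739544  1.12864525  1.08136174]
{'K': array([[296.47734525,   0.        , 254.09891452],
       [  0.        , 296.47734525, 194.84982093],
       [  0.        ,   0.        ,   1.        ]]), 'k1': -0.026712209189343014, 'tool_from_camera': array([[ 1.62780365e-04, -9.60308049e-01, -2.78941616e-01,
         7.51031978e-02],
       [ 9.99999959e-01,  2.22119195e-04, -1.81122106e-04,
        -8.00711609e-04],
       [ 2.35891303e-04, -2.78941575e-01,  9.60308045e-01,
        -1.39744442e-01],
       [ 0.00000000e+00,  0.00000000e+00,  0.00000000e+00,
         1.00000000e+00]])}
```

View pics/top0.png

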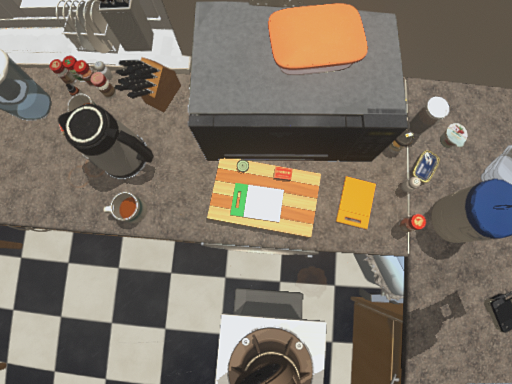

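View pics/scene0.png

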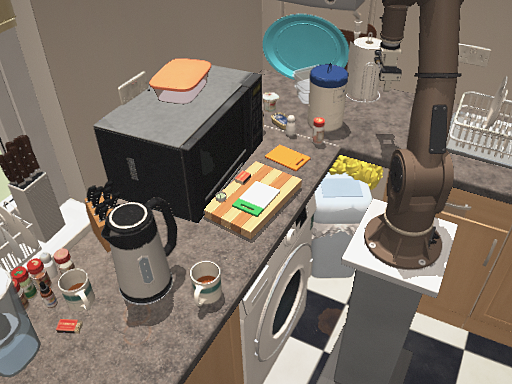

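Top view: the candidates are the white board with a green strip, at (264,203)/(238,200) on the block, and an orange board at (356,202) on the worktop, which is a look-alike. The tealight is at (243,166), the matchbox at (283,173), and the block corners are near (219,158), (321,172), (312,236) and (208,220). I choose the white board. The microwave stands just behind the block.

```bash
python3 - <<'E'
from h import *
im=cv2.imread("pics/top0.png");hsv=cv2.cvtColor(im,cv2.COLOR_BGR2HSV)
roi=np.zeros(im.shape[:2],np.uint8);roi[178:232,215:310]=255
w=cv2.inRange(hsv,(0,0,170),(179,60,255))&roi
g=cv2.inRange(hsv,(45,90,60),(85,255,255))&roi
for n,m in(("w",w),("g",g)):
    c=max(cv2.findContours(m,0,2)[0],key=cv2.contourArea)
    b=cv2.boxPoints(cv2.minAreaRect(c));p=on("top",b,.048);print(n,b.round(1).tolist(),p[:,:2].round(4).tolist(),p.mean(0).round(4),
     [round(float(np.linalg.norm(p[i]-p[i-1])),4) for i in (1,2)])
p=on("top",[[219,158],[321,172],[312,236],[208,220]],.04);print(p.round(3),np.linalg.norm(p-np.roll(p,1,0),axis=1))
print(on("top",[[243,166],[283,173]],.055).round(3))
cv2.imwrite("pics/c.png",cv2.resize(im[145:245,195:385],None,fx=4,fy=4,interpolation=2))
E
```

```text
w [[242.89999389648438, 216.39999389648438], [247.5, 184.39999389648438], [283.5, 189.5], [278.8999938964844, 221.60000610351562]] [[0.4439, 0.1132], [0.5431, 0.1075], [0.5351, -0.0031], [0.4364, 0.0046]] [0.4896 0.0556 0.048 ] [0.0993, 0.1108]
g [[229.8000030517578, 214.3000030517578], [235.10000610351562, 182.39999389648438], [247.89999389648438, 184.5], [242.60000610351562, 216.39999389648438]] [[0.4474, 0.1532], [0.5466, 0.1459], [0.5427, 0.1062], [0.4438, 0.1142]] [0.4951 0.1299 0.048 ] [0.0995, 0.0398]
[[ 0.623  0.204  0.04 ]
 [ 0.601 -0.116  0.04 ]
 [ 0.401 -0.097  0.04 ]
 [ 0.426  0.218  0.04 ]] [0.19690858 0.32111289 0.20055649 0.31671417]
[[0.598 0.126 0.055]
 [0.585 0.002 0.055]]
```

View pics/c.png

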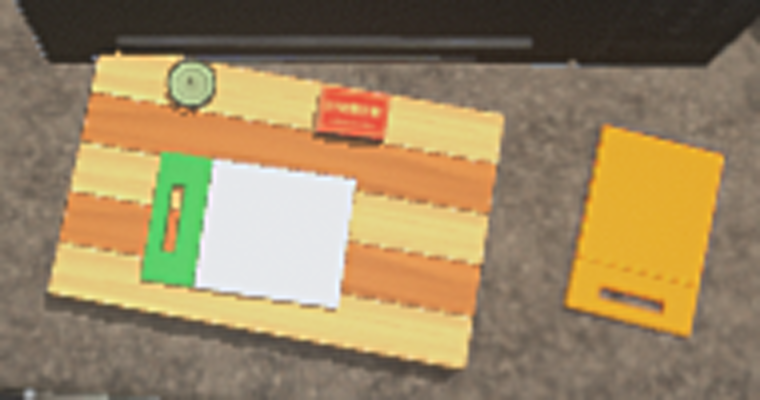

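The close crop confirms the choice: white 110x99 mm, green 40x99 mm, block 320x200 mm. The board and block are both yawed about -0.073 rad and the travel is about 103 mm. I start with +y, away from the canister, then swing the tool so its x axis points along the block.

```bash
python3 -m pendant '[{"offset":[14,-30,0],"turn":0},{"offset":[14,-30,0],"turn":0},{"offset":[14,-30,0],"turn":0},{"offset":[14,-30,0],"turn":0},{"offset":[14,-30,0],"turn":0},{"offset":[14,-30,0],"turn":0},{"offset":[14,-30,0],"turn":0},{"offset":[14,-30,0],"turn":0}]' 60
python3 -m pendant '[{"offset":[0,0,0],"turn":-7},{"offset":[0,0,0],"turn":-7},{"offset":[0,0,0],"turn":-7},{"offset":[0,0,0],"turn":-7},{"offset":[0,0,0],"turn":-7},{"offset":[0,0,0],"turn":-7},{"offset":[0,0,0],"turn":-7},{"offset":[0,0,0],"turn":-7}]'
python3 -m pendant '[{"offset":[0,0,0],"turn":-5},{"offset":[0,0,0],"turn":0}]'
python3 - <<'E'
from h import *
s=robot.read_state();print(s["tool_pos"],R.from_rotvec(s["tcp_rot"]).as_matrix().round(3),s["q"])
E
```

```text
time_s: 0.77
tool_pos: [0.2624, -0.3011, 0.2455]
tcp_rot: [-3.069, -0.673, 0.001]
force: [0.0, 0.4, 0.1]
opening: 0.652
time_s: 1.43
tool_pos: [0.2626, -0.3026, 0.2455]
tcp_rot: [-2.387, -2.042, 0.0]
force: [0.2, 0.3, -1.1]
opening: 0.653
time_s: 1.6
tool_pos: [0.2626, -0.3027, 0.2455]
tcp_rot: [-2.298, -2.142, 0.0]
force: [-0.5, 0.4, -0.4]
opening: 0.651
[ 0.26262063 -0.30266498  0.24553048] [[ 0.07   0.998 -0.   ]
 [ 0.998 -0.07   0.   ]
 [ 0.    -0.    -1.   ]] [ 0.87056379  0.07731612 -0.15723069  2.06475112  0.0143844   1.00104094
  0.63566903]
```

```bash
python3 -m pendant '[{"offset":[34,18,0],"turn":0},{"offset":[34,18,0],"turn":0},{"offset":[34,18,0],"turn":0},{"offset":[34,18,0],"turn":0},{"offset":[34,18,0],"turn":0},{"offset":[34,18,0],"turn":0},{"offset":[34,18,0],"turn":0},{"offset":[34,18,0],"turn":0}]'
python3 -m pendant '[{"offset":[35,19,0],"turn":0},{"offset":[35,19,0],"turn":0},{"offset":[35,19,0],"turn":0},{"offset":[0,0,0],"turn":0},{"offset":[0,0,0],"turn":0}]'
python3 - <<'E'
from h import *
s=robot.read_state();print(s["tool_pos"],R.from_rotvec(s["tcp_rot"]).as_matrix().round(4).tolist())
im=optics.camera("wrist");cv2.imwrite("pics/w1.png",im);np.save("w1.npy",np.r_[s["tool_pos"],s["tcp_rot"]])
E
```

```text
time_s: 2.27
tool_pos: [0.4272, -0.0406, 0.2458]
tcp_rot: [2.307, 2.132, 0.0]
force: [0.3, -1.4, 0.3]
opening: 0.65
time_s: 2.68
tool_pos: [0.4918, 0.0607, 0.2453]
tcp_rot: [-2.3, -2.138, -0.0]
force: [-0.4, -0.4, -0.6]
opening: 0.654
[0.49177477 0.06073239 0.24525694] [[0.0731, 0.9973, -0.0007], [0.9973, -0.0731, 0.0013], [0.0012, -0.0008, -1.0]]
```

View pics/w1.png

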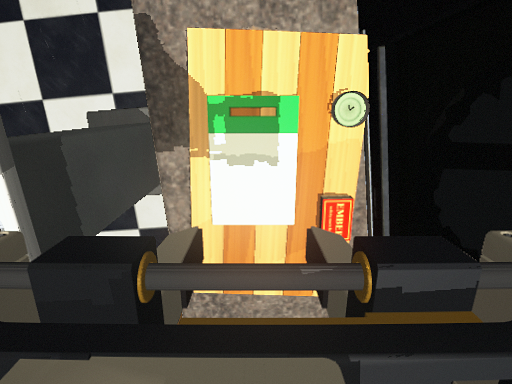

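The wrist picture shows the block's end from (187,28) to (368,35), the green strip at (208-298, 95-133) and the white end near row 224. The tealight is at (350,108) and the matchbox at (337,215). The board looks about 2° askew to the block.

```bash
cat >> h.py <<'E'
def measure(im,st,corners=True):
    """wrist picture -> block end line, green/white line, white end (world xy)"""
    hsv=cv2.cvtColor(im,cv2.COLOR_BGR2HSV)
    g=cv2.inRange(hsv,(45,110,50),(85,255,255))
    c=max(cv2.findContours(g,0,2)[0],key=cv2.contourArea);b=cv2.boxPoints(cv2.minAreaRect(c))
    x0,x1=int(c[:,0,0].min()),int(c[:,0,0].max())
    wood=cv2.inRange(hsv,(8,60,100),(28,255,255))
    def fit(px,z):
        P=on("wrist",px,z,st)[:,:2]
        for _ in range(3):
            k=np.polyfit(P[:,0],P[:,1],1);r=abs(P[:,1]-np.polyval(k,P[:,0]));P=P[r<max(.001,2*np.median(r))]
        return k,len(P)
    G=[(u,np.flatnonzero(g[:,u])) for u in range(x0+6,x1-6)]
    L=fit([(u,v.max()+.5) for u,v in G],.048); F=fit([(u,v.min()-.5) for u,v in G],.048)
    B=[]
    for u in range(x0-15,x1+55,2):
        v=np.flatnonzero(cv2.erode(wood,np.ones((5,1)))[:,u])
        if len(v):B.append((u,v.min()-2.5))
    E=fit(B,.04)
    gc=on("wrist",b,.048,st)
    xs=gc[:,0].mean()
    out=dict(edge_yaw=np.arctan(E[0][0]),line_yaw=np.arctan(L[0][0]),green_end_yaw=np.arctan(F[0][0]),n=(E[1],L[1],F[1]),green_c=gc.mean(0)[:2])
    ca=np.cos(np.arctan(E[0][0]))
    out["line_short_mm"]=1e3*ca*(np.polyval(E[0],xs)-np.polyval(L[0],xs))
    out["strip_mm"]=1e3*ca*(np.polyval(F[0],xs)-np.polyval(L[0],xs))
    return out
E
python3 - <<'E'
from h import *
a=np.load("w1.npy");st=dict(tool_pos=a[:3],tcp_rot=a[3:]);im=cv2.imread("pics/w1.png")
print(measure(im,st))
print(on("wrist",[[187,28],[368,35],[192,295]],.04,st).round(4))
print(on("wrist",[[208,95],[298,95],[297,133],[210,133],[212.5,224],[294,224.5]],.048,st).round(4))
E
```

```text
{'edge_yaw': np.float64(-0.1347309835413224), 'line_yaw': np.float64(-0.07299768850811279), 'green_end_yaw': np.float64(-0.07316296112396066), 'n': (33, 79, 79), 'green_c': array([0.49441716, 0.13131954]), 'line_short_mm': np.float64(108.20056430763266), 'strip_mm': np.float64(39.15673469289343)}
[[ 0.4322  0.2241  0.04  ]
 [ 0.6224  0.2038  0.04  ]
 [ 0.3954 -0.0973  0.04  ]]
[[ 0.4479  0.155   0.048 ]
 [ 0.545   0.1479  0.048 ]
 [ 0.5425  0.1075  0.048 ]
 [ 0.4455  0.1146  0.048 ]
 [ 0.4362  0.006   0.048 ]
 [ 0.5352 -0.0019  0.048 ]]
```

```bash
python3 - <<'E'
from h import *
a=np.load("w1.npy");st=dict(tool_pos=a[:3],tcp_rot=a[3:])
for n,f,roi in(("top","pics/top0.png",(150,245,200,330)),("wrist","pics/w1.png",(10,232,180,375))):
    im=cv2.imread(f);hsv=cv2.cvtColor(im,cv2.COLOR_BGR2HSV)
    m=cv2.inRange(hsv,(5,75,110),(30,255,255));k=np.zeros_like(m);y0,y1,x0,x1=roi;k[y0:y1,x0:x1]=m[y0:y1,x0:x1]
    k=cv2.morphologyEx(k,cv2.MORPH_OPEN,np.ones((3,3)))
    c=max(cv2.findContours(k,0,1)[0],key=cv2.contourArea);h=cv2.convexHull(c)[:,0]
    ap=cv2.approxPolyDP(cv2.convexHull(c),3,True)[:,0]
    print(n,ap.tolist());P=on(n,ap,.04,st)[:,:2];print(P.round(4).tolist())
    ct=c[:,0].astype(float)
    for i in range(len(ap)):
        p,q=ap[i].astype(float),ap[(i+1)%len(ap)].astype(float);d=q-p;L=np.hypot(*d)
        if L<40: continue
        t=(ct-p)@d/L; s=abs((ct-p)@np.array([-d[1],d[0]])/L)
        S=ct[(s<2.2)&(t>.06*L)&(t<.94*L)]
        if len(S)<10: continue
        W=on(n,S,.04,st)[:,:2].astype(np.float32)
        vx,vy,x,y=cv2.fitLine(W,cv2.DIST_HUBER,0,.001,.001).ravel();ang=np.arctan2(vy,vx)
        print(p,q,len(S),"yaw",round((ang+np.pi/4)%(np.pi/2)-np.pi/4,4),"pt",round(float(x),4),round(float(y),4))
im=cv2.imread("pics/w1.png")
cv2.imwrite("pics/w1c.png",cv2.resize(im[10:90,170:385],None,fx=3.7,fy=3.7,interpolation=0))
E
```

```text
top [[219, 160], [254, 161], [320, 173], [311, 236], [207, 218]]
[[0.616, 0.2033], [0.6207, 0.0939], [0.5973, -0.1134], [0.4008, -0.0945], [0.432, 0.2219]]
[254. 161.] [320. 173.] 65 yaw -0.1044 pt 0.6086 -0.0012
[320. 173.] [311. 236.] 56 yaw -0.1093 pt 0.4978 -0.1044
[311. 236.] [207. 218.] 91 yaw -0.1096 pt 0.4156 0.0631
[207. 218.] [219. 160.] 51 yaw -0.1137 pt 0.5228 0.2139
wrist [[367, 35], [368, 94], [354, 203], [306, 231], [202, 231], [191, 227], [187, 27], [257, 27]]
[[0.6214, 0.2039], [0.6239, 0.1439], [0.6105, 0.0176], [0.5509, -0.015], [0.4205, -0.0056], [0.4074, 0.0008], [0.4324, 0.2251], [0.5057, 0.2195]]
[367.  35.] [368.  94.] 52 yaw 0.0514 pt 0.6223 0.1826
[368.  94.] [354. 203.] 75 yaw -0.0956 pt 0.6163 0.071
[354. 203.] [306. 231.] 15 yaw 0.5346 pt 0.565 -0.0066
[306. 231.] [202. 231.] 91 yaw -0.0726 pt 0.4873 -0.0104
[191. 227.] [187.  27.] 175 yaw -0.1122 pt 0.4207 0.1201
[187.  27.] [257.  27.] 61 yaw -0.0811 pt 0.4707 0.221
[257.  27.] [367.  35.] 97 yaw -0.1171 pt 0.5643 0.2107
```

View pics/w1c.png

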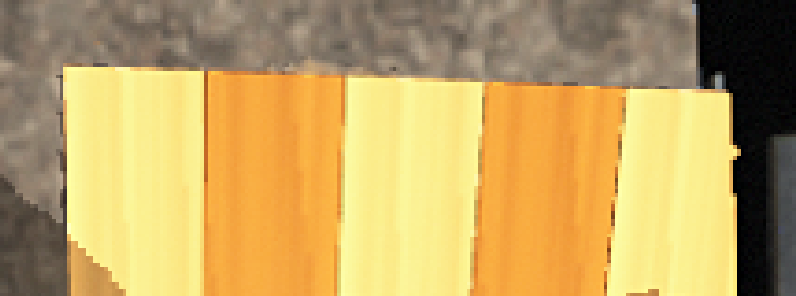

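Careful fits: block yaw -0.109 (both views), board yaw -0.073, so it needs 2° clockwise and 106 mm of travel along the block. I'll push with both fingers, 50 mm apart and set square to the block, so the white end aligns to them.

```bash
python3 -m pendant '[{"offset":[0,0,0],"turn":2},{"offset":[-25,0,0],"turn":0},{"offset":[-25,0,0],"turn":0},{"offset":[-25,0,0],"turn":0},{"offset":[-25,0,0],"turn":0},{"offset":[0,0,0],"turn":0}]' 50
python3 -m pendant '[{"offset":[0,0,30],"turn":0},{"offset":[0,0,30],"turn":0},{"offset":[0,0,30],"turn":0},{"offset":[0,0,30],"turn":0},{"offset":[0,0,25],"turn":0},{"offset":[0,0,15],"turn":0},{"offset":[0,0,0],"turn":0},{"offset":[0,0,0],"turn":0}]'
python3 - <<'E'
from h import *
s=robot.read_state();print(s["tool_pos"],R.from_rotvec(s["tcp_rot"]).as_matrix().round(4).tolist(),s["force"])
im=optics.camera("wrist");cv2.imwrite("pics/w2.png",im)
E
```

```text
time_s: 3.23
tool_pos: [0.4787, -0.0483, 0.2453]
tcp_rot: [2.35, 2.083, -0.005]
force: [-0.2, -0.1, 0.3]
opening: 0.548
time_s: 3.9
tool_pos: [0.4795, -0.042, 0.0856]
tcp_rot: [-2.341, -2.094, 0.003]
force: [-0.2, -0.3, -0.6]
opening: 0.541
[ 0.47949183 -0.04199466  0.08555711] [[0.1113, 0.9938, -0.0019], [0.9938, -0.1113, -0.0004], [-0.0006, -0.0018, -1.0]] [-0.17856063 -0.30446113 -0.64819558]
```

View pics/w2.png

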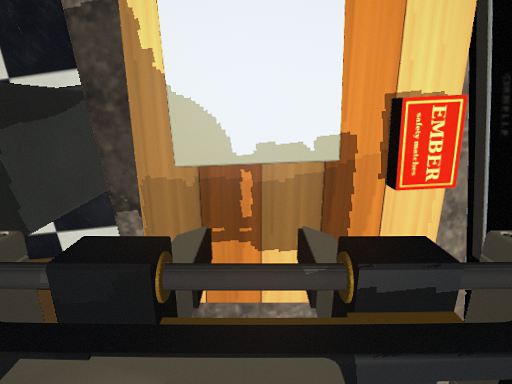

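The white end runs from (175,165) to (340,160), centred between the fingers at about column 256, with bare block beneath them. Next I lower the fingers to about 3 mm above the block.

```bash
python3 -m pendant '[{"offset":[0,0,10],"turn":0},{"offset":[0,0,8],"turn":0},{"offset":[0,0,3],"turn":0},{"offset":[0,0,2],"turn":0},{"offset":[0,0,0],"turn":0},{"offset":[0,0,0],"turn":0}]'
python3 -m pendant '[{"offset":[8,0,0],"turn":0},{"offset":[8,0,0],"turn":0},{"offset":[6,0,0],"turn":0},{"offset":[0,0,0],"turn":0},{"offset":[0,0,0],"turn":0}]'
```

```text
time_s: 4.45
tool_pos: [0.4804, -0.0411, 0.0628]
tcp_rot: [-2.339, -2.097, 0.0]
force: [0.0, 0.4, -0.5]
opening: 0.545
time_s: 4.87
tool_pos: [0.483, -0.0185, 0.0628]
tcp_rot: [2.338, 2.099, 0.0]
force: [-0.0, 0.8, 0.5]
opening: 0.547
```

```bash
for i in 1; do python3 -m pendant '[{"offset":[4,0,0],"turn":0},{"offset":[4,0,0],"turn":0},{"offset":[5,0,0],"turn":0},{"offset":[5,0,0],"turn":0},{"offset":[6,0,0],"turn":0},{"offset":[6,0,0],"turn":0},{"offset":[6,0,0],"turn":0},{"offset":[6,0,0],"turn":0}]'; done
python3 -m pendant '[{"offset":[6,0,0],"turn":0},{"offset":[6,0,0],"turn":0},{"offset":[6,0,0],"turn":0},{"offset":[6,0,0],"turn":0},{"offset":[6,0,0],"turn":0},{"offset":[6,0,0],"turn":0},{"offset":[4,0,0],"turn":0},{"offset":[0,0,0],"turn":0}]'
python3 - <<'E'
from h import *
s=robot.read_state();print(s["tool_pos"],s["tcp_rot"],s["force"])
im=optics.camera("wrist");cv2.imwrite("pics/w3.png",im);np.save("w3.npy",np.r_[s["tool_pos"],s["tcp_rot"]])
E
```

```text
time_s: 5.53
tool_pos: [0.4875, 0.0232, 0.0627]
tcp_rot: [-2.339, -2.097, -0.0]
force: [0.0, -1.3, -1.1]
opening: 0.542
time_s: 6.2
tool_pos: [0.492, 0.0635, 0.0628]
tcp_rot: [-2.338, -2.098, -0.001]
force: [0.4, 0.1, -0.3]
opening: 0.543
[0.49195502 0.06351323 0.06279992] [-2.33794934e+00 -2.09809063e+00 -1.20519089e-03] [ 0.37667405  0.05079727 -0.26565457]
```

View pics/w3.png

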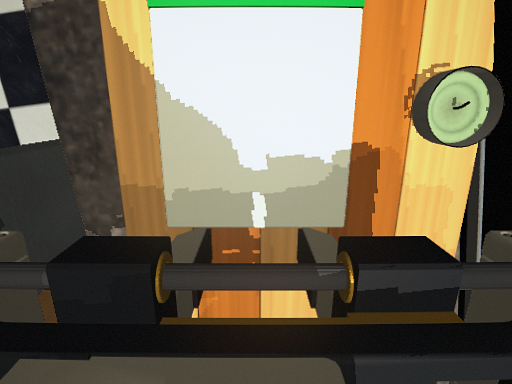

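The white end sits against the fingers at row 227 and the green/white line is at row 7, both parallel to the tool. The tealight, at (460,105), is well clear. Next, the remaining distance.

```bash
python3 - <<'E'
from h import *
a=np.load("w3.npy");st=dict(tool_pos=a[:3],tcp_rot=a[3:]);im=cv2.imread("pics/w3.png")
hsv=cv2.cvtColor(im,cv2.COLOR_BGR2HSV);g=cv2.inRange(hsv,(45,110,50),(85,255,255))
us=range(160,355,5);L=on("wrist",[(u,np.flatnonzero(g[:60,u]).max()+.5) for u in us],.048,st)[:,:2]
k=np.polyfit(L[:,0],L[:,1],1);W=on("wrist",[[167,227],[345,227]],.048,st)[:,:2]
u=np.array([.109,.994]);e=np.array([.5235,.2145])
print("line yaw",np.arctan(k[0]),"mid",L.mean(0),"remaining",1e3*(e-L.mean(0))@u, "white end",W,1e3*(L.mean(0)-W.mean(0))@u,"front-TCP",1e3*(W.mean(0)-a[:2])@u)
E
```

```text
line yaw -0.10774216085889106 mid [0.50493695 0.18467366] remaining 31.67075255168428 white end [[0.444055   0.08098309]
 [0.54351526 0.07020354]] 109.6414125178794 front-TCP 12.207084980344058
```

```bash
python3 -m pendant '[{"offset":[5,0,0],"turn":0},{"offset":[5,0,0],"turn":0},{"offset":[5,0,0],"turn":0},{"offset":[5,0,0],"turn":0},{"offset":[4,0,0],"turn":0},{"offset":[2,0,0],"turn":0},{"offset":[0,0,0],"turn":0},{"offset":[0,0,0],"turn":0}]'
python3 -m pendant '[{"offset":[-10,0,0],"turn":0},{"offset":[-10,0,0],"turn":0},{"offset":[0,0,-30],"turn":0},{"offset":[0,0,-40],"turn":0},{"offset":[0,0,-40],"turn":0},{"offset":[0,0,-20],"turn":0},{"offset":[0,0,0],"turn":0},{"offset":[0,0,0],"turn":0}]'
python3 - <<'E'
from h import *
s=robot.read_state();print(s["tool_pos"],s["tcp_rot"],s["force"])
im=optics.camera("wrist");cv2.imwrite("pics/w4.png",im);np.save("w4.npy",np.r_[s["tool_pos"],s["tcp_rot"]])
E
```

```text
time_s: 6.92
tool_pos: [0.4947, 0.0883, 0.0628]
tcp_rot: [2.339, 2.097, 0.0]
force: [-0.4, 0.1, 0.1]
opening: 0.544
time_s: 7.58
tool_pos: [0.493, 0.0667, 0.1939]
tcp_rot: [2.34, 2.093, 0.003]
force: [0.3, -0.7, -0.8]
opening: 0.547
[0.49301941 0.06667139 0.19388131] [2.33999739 2.09294499 0.0027707 ] [ 0.26844721 -0.67256086 -0.77506025]
```

View pics/w4.png

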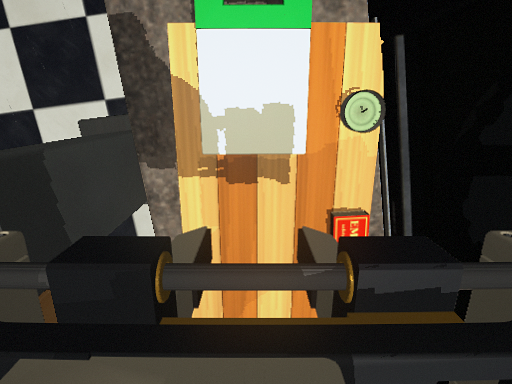

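The board's green line is at row 28 and the block's end is visible on both sides, at about row 22. I measure the gap directly.

```bash
cat > m.py <<'E'
from h import *
import sys
def go(f,lc,sides):
    a=np.load(f+".npy");st=dict(tool_pos=a[:3],tcp_rot=a[3:]);im=cv2.imread(f"pics/{f}.png")
    hsv=cv2.cvtColor(im,cv2.COLOR_BGR2HSV);g=cv2.inRange(hsv,(45,110,50),(85,255,255));w=cv2.inRange(hsv,(5,75,110),(30,255,255))
    L=on("wrist",[(u,np.flatnonzero(g[:90,u]).max()+.5) for u in range(*lc,3)],.048,st)[:,:2]
    B=[]
    for r in sides:
        for u in range(*r,2):
            v=np.flatnonzero(w[:120,u])
            if len(v):B.append((u,v.min()-.5))
    print("edge px",B[0],B[-1])
    E=on("wrist",B,.04,st)[:,:2]
    k=np.polyfit(L[:,0],L[:,1],1);e=np.polyfit(E[:,0],E[:,1],1);m=L.mean(0)
    print("line yaw",np.arctan(k[0]).round(4),"edge yaw",np.arctan(e[0]).round(4),"res mm",1e3*np.std(E[:,1]-np.polyval(e,E[:,0])),"short mm",1e3*(np.polyval(e,m[0])-m[1])*np.cos(np.arctan(e[0])),m,np.polyval(e,.5235))
E
python3 -c "
from m import *
go('w4',(203,305),[(172,190),(316,376)])"
```

```text
edge px (172, np.float64(21.5)) (374, np.float64(21.5))
line yaw -0.1107 edge yaw -0.1115 res mm 1.742669799531469 short mm 7.513935282996134 [0.50747343 0.21026334] 0.21602992404570015
```

Still 7 mm short (6 to 7.5 across the estimates) and square to within 1 mrad. One more 7 mm push.

```bash
python3 -m pendant '[{"offset":[0,0,30],"turn":0},{"offset":[0,0,40],"turn":0},{"offset":[0,0,35],"turn":0},{"offset":[0,0,18],"turn":0},{"offset":[0,0,7],"turn":0},{"offset":[0,0,0],"turn":0},{"offset":[0,0,0],"turn":0},{"offset":[0,0,0],"turn":0}]'
python3 -m pendant '[{"offset":[7,0,0],"turn":0},{"offset":[6,0,0],"turn":0},{"offset":[4,0,0],"turn":0},{"offset":[4,0,0],"turn":0},{"offset":[3,0,0],"turn":0},{"offset":[3,0,0],"turn":0},{"offset":[0,0,0],"turn":0},{"offset":[0,0,0],"turn":0}]'
```

```text
time_s: 8.3
tool_pos: [0.4923, 0.0679, 0.0626]
tcp_rot: [-2.339, -2.096, 0.001]
force: [-0.1, 0.4, -0.8]
opening: 0.548
time_s: 8.97
tool_pos: [0.4954, 0.0953, 0.0627]
tcp_rot: [-2.339, -2.097, -0.001]
force: [-0.8, 0.5, 0.1]
opening: 0.545
```

Moved 7.0 mm past the previous stop. I back off, rise and check with the wrist view, then with the top view from further away.

```bash
python3 -m pendant '[{"offset":[-10,0,0],"turn":0},{"offset":[-10,0,0],"turn":0},{"offset":[0,0,-30],"turn":0},{"offset":[0,0,-40],"turn":0},{"offset":[0,0,-40],"turn":0},{"offset":[0,0,-40],"turn":0},{"offset":[10,0,-20],"turn":0},{"offset":[0,0,0],"turn":0}]'
python3 -m pendant '[{"offset":[0,0,0],"turn":0},{"offset":[0,0,0],"turn":0}]'
python3 - <<'E'
from h import *
s=robot.read_state();print(s["tool_pos"],s["force"])
im=optics.camera("wrist");cv2.imwrite("pics/w5.png",im);np.save("w5.npy",np.r_[s["tool_pos"],s["tcp_rot"]])
E
python3 -m pendant '[{"offset":[-38,0,0],"turn":0},{"offset":[-38,0,0],"turn":0},{"offset":[-38,0,0],"turn":0},{"offset":[-38,0,0],"turn":0},{"offset":[-38,0,0],"turn":0},{"offset":[-38,0,0],"turn":0},{"offset":[-38,0,0],"turn":0},{"offset":[0,0,0],"turn":0}]'
python3 -c "
from h import *
t=optics.camera('top');w=cv2.imread('pics/w5.png');cv2.imwrite('pics/top1.png',t)
a=cv2.resize(w[0:250,130:410],None,fx=1.4,fy=1.4);b=cv2.resize(t[145:245,190:330],None,fx=2.8,fy=2.8,interpolation=2)
h=max(a.shape[0],b.shape[0]);p=lambda i:cv2.copyMakeBorder(i,0,h-i.shape[0],0,0,0)
cv2.imwrite('pics/fin.png',np.hstack([p(a),p(b)]))"
```

```text
time_s: 9.63
tool_pos: [0.4966, 0.0859, 0.2377]
tcp_rot: [2.337, 2.093, 0.012]
force: [0.4, 1.1, 0.7]
opening: 0.541
time_s: 9.8
tool_pos: [0.4936, 0.0836, 0.2318]
tcp_rot: [-2.341, -2.095, 0.003]
force: [0.2, -0.5, -0.4]
opening: 0.544
[0.49362775 0.08362595 0.23178565] [ 0.19720253 -0.51132964 -0.36914373]
time_s: 10.52
tool_pos: [0.4622, -0.1882, 0.2308]
tcp_rot: [-2.35, -2.084, 0.008]
force: [0.4, -1.3, 0.6]
opening: 0.544
```

View pics/fin.png

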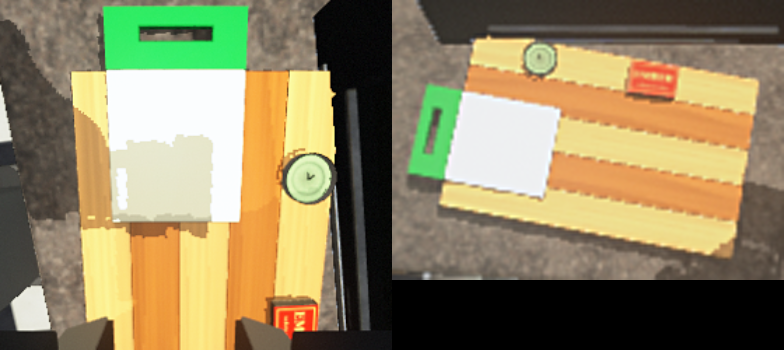

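Both views show the green/white line level with the block's end, with only the strip out over it. The tealight and matchbox have not moved. One numeric check, then hand in.

```bash
python3 -c "
from m import *
go('w5',(212,300),[(185,202),(308,362)])
for f in('pics/top0.png','pics/top1.png'):
    h=cv2.cvtColor(cv2.imread(f),cv2.COLOR_BGR2HSV);r=np.zeros(h.shape[:2],np.uint8);r[160:232,190:300]=255
    g=cv2.inRange(h,(45,150,60),(85,255,255))&r
    c=max(cv2.findContours(g,0,2)[0],key=cv2.contourArea);p=on('top',cv2.boxPoints(cv2.minAreaRect(c)),.048)
    print(f,'line short mm',1e3*(np.array([.5235,.2145])-p.mean(0)[:2])@np.array([.109,.994])+20)
"
```

```text
edge px (185, np.float64(49.5)) (360, np.float64(49.5))
line yaw -0.1066 edge yaw -0.1142 res mm 1.4321879193901434 short mm 1.0464132574814629 [0.50893787 0.2167918 ] 0.21617449807075606
pics/top0.png line short mm 91.51554976893074
pics/top1.png line short mm -12.010464717020675
```

The top check's zero is off: it gives 91.5 at the start, where 106 was measured. I repeat it with the first mask and the printed size.

```bash
python3 -c "
from h import *
for f,x0,x1 in(('pics/top0.png',222,262),('pics/top1.png',190,232)):
    h=cv2.cvtColor(cv2.imread(f),cv2.COLOR_BGR2HSV);r=np.zeros(h.shape[:2],np.uint8);r[172:232,x0:x1]=255
    g=cv2.inRange(h,(45,90,60),(85,255,255))&r
    c=max(cv2.findContours(g,0,2)[0],key=cv2.contourArea);p=on('top',cv2.boxPoints(cv2.minAreaRect(c)),.048)[:,:2]
    u=np.array([.109,.994]);print(f,p.round(4).tolist(),'line short mm',1e3*(np.array([.5228,.2139])-p.mean(0))@u+20)
"
```

```text
pics/top0.png [[0.4474, 0.1532], [0.5466, 0.1459], [0.5427, 0.1062], [0.4438, 0.1142]] line short mm 106.52876839919854
pics/top1.png [[0.4642, 0.2603], [0.5641, 0.2503], [0.5584, 0.2102], [0.4588, 0.221]] line short mm -0.17447112311620927
```

Top view: 0.2 mm past. Wrist: 1 mm short. The yaw agrees to within 8 mrad. Handing in.

```bash
python3 -c "
from h import *
print(robot.read_state()['time_s'],robot.read_state()['force']);print(workorder.finish_job())"
```

```text
10.5667 [0.80739203 0.57082122 0.17340196]
the job is handed in; nothing more can be done
None
```

The white board now lies with only its green strip out over the block's left-hand end, and the job is handed in. I pushed it about 106 mm along the block with two slightly open fingers against its white end, in two pushes. The arm was clear of everything at hand-in (10.6 s on the robot's clock).

- **Position:** the wrist view puts the green/white line 1.0 mm short of the block's end; the top view puts it 0.2 mm past.
- **Squareness:** the board is square to the end within 8 mrad in the last wrist view. The block-edge fit in that view scattered by about 1.4 mm.
- **Surroundings:** by eye, the tealight and matchbox are where they were and the board is clear of both long sides. The mug, jar and shaker were not checked again; the arm did not work near them.
- **Checks that disagreed:** my first rounded corner pixels gave the block's yaw as -0.07 rad, and careful fits corrected it to -0.11. The first final top-view check was about 12 to 15 mm out, giving 91.5 mm for the known 106 mm start. With the original colour mask in a tighter window it gave 106.5 mm at the start and the 0.2 mm above.

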